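Pin back the tumbler's sprung tension wheel and tip out its pot

ROBOT

A 7-joint arm with a two-finger parallel gripper is mounted at the origin on the work surface. World frame = base frame: x ahead of the robot, y to its left, z up, the work surface at z = 0. Lengths are in m, angles in rad, forces in N, time in s.
With the tool pointing down it reaches from about 0.425 to 0.925 m from the base axis. Payload 6.8 kg.
Tool frame: the origin (TCP) lies at the very end of the fingers, on their centre line; the grasp point (between the pads) lies 19 mm behind it; z points along the fingers, y is the line along which they close (so a half turn about z gives the same grasp; the last joint's range is limited). The gripper opens to 85 mm and grips with 20 to 120 N. Pads are 22 mm wide; open, the fingers measure 114 mm over their backs; the gripper's body (76 mm by 85 mm) begins 54 mm behind the grasp point. The pads swing forward as they close: fully open they stand 13 mm farther back than shut.
Start: joints at [-1.356, 0.477, 0.022, 1.555, -0.011, 1.109, -0.083], TCP at [0.214, 0.64, 0.231] pointing down, gripper open.
Joint ranges: [-2.96, 2.96], [-0.34, 2.1], [-1.41, 1.46], [0.24, 2.44], [-1.37, 4.51], [0.17, 1.92], [-2.96, 2.96]. Speed limits (rad/s): [2.39, 2.39, 3.14, 3.14, 3.14, 3.14, 3.14].

INTERFACE

Orientations are given as a unit quaternion [w, x, y, z].
In Python, from station import bot gives the robot as it stands. The module is installed in compiled form; this text tells all that it offers.
- The arm moves only by the shell command python3 -m jog 'ROWS' [OPENING] [FORCE]. ROWS is JSON, a list of rows, each a list of 4 numbers: the shift along the tool's x, y, z in cm, then the turn about the tool's z in rad. In form: [[x, y, z, spin], ...]. A call has 1 to 20 rows; each row is the pose to reach, as a shift and turn from the pose commanded when the call began, along the tool's axes at that moment; what a row does not reach only later rows make up. A row lasts 1/12 s, in which the tool goes at most 41.7 mm and 7.16 degrees, less where a joint would pass 70% of its speed; a pose out of reach is approached as far as the arm can. A call with a gripper value outside its range is refused whole. OPENING is the closure, from -1 (fully open) to 1 (shut), set as the call begins (- or left out, the last holds). The fingers move at their own pace and stop on an object; FORCE is the grip in N (left out, the last holds). Time passes only in rows, so rows that repeat a pose let the fingers close. It gives the time, the measured TCP pose, the force, the opening and the grip force at its end, in the units of the state.
- bot.get_obs(): the state, without advancing time (a new reading comes with each control period).
- bot.read_camera(name): name is "side" or "top"; returns a dict with "pixels" (480x640x3 uint8, red, green, blue), "depth" (480x640 float32, m along the optical axis (not along the pixel's ray), 0 where there is no reading), "fovy" (degrees; the focal length in pixels is half the picture's height over the tangent of half this angle, whatever the lens; pixels are square), "cx", "cy" (the principal point, pixels), "pose" (4x4, takes a point from camera to world coordinates). Camera axes: x right, y down, z forward; pixel columns grow to the right and rows downward; lengths in m; the calibration is good to about 2 mm. A picture is of the moment at which its call begins.
- bot.hand_in(): hands the job in; it is judged then, once.
The state is a dict: "t": time; "q": joint angles; "joint_vel": joint speeds; "joint_torque": joint torques, N m; "eef_pos": TCP position; "tool_rot": TCP orientation; "contact_force": force on the tool from outside, world axes, zero at the start; "torque": the same for the moment, N m; "gripper_width": opening from 0.0 (shut) to 1.0 (fully open); "grasp_force": force on a finger pad.
Only numpy, scipy, OpenCV 4.12 (cv2) and the standard library are available. Lean on these libraries where they do the work, as an engineer would, in place of code of your own. Each camera call takes 0.05 s, during which the arm holds its last target. There are 200 camera calls.

TASK

Park the tumbler's drive: take the locking pin, turn the sprung tension wheel counter-clockwise (seen from above) and, while holding it against its spring, drop the pin fully home into the lock hole in the deck, between the two prongs of the wheel's fork, and let go, so that the pin alone holds the wheel back. Only then tip the lever-operated pot over so that all three castings end up in the catch tray. Leave the wheel pinned, and leave the jar, the brush and the mug where they are.

Things in the scene. Friction and masses are not known exactly. Their poses are not given: they have to be found in the camera images.
- machine: Green bench tumbler, fixed, about 540 mm wide (its y) and 280 mm deep (its x). Origin on the bench; x points away from the robot, y left, z up; placed and yawed (up to 0.2 rad) differently each time. Left: a deck 170 x 170 mm, top 45 mm above the bench, with the tension wheel. Right: a pot hung between two posts over a catch tray.
- lock_hole (a point): Mouth of the lock hole in the deck's top (45 mm above the bench): round, 17.5 mm diameter, 32 mm deep and blind, 3 mm chamfer. It lies 66 mm from the wheel's axis on the robot's side (the machine's -x). Axes as the machine's.
- wheel_axis (a point): Vertical axis of the tension wheel, at the deck's top face; axes as the machine's. The wheel is a steel disc 96 mm in diameter, 14 mm thick, underside 6 mm and top 20 mm above the deck (low hub: 31 mm). Towards the pot it carries an arm with a rubber drive roller, which swings clear of the pot as the wheel turns.
- wheel (a joint): Angle of the sprung tension wheel, rad: 0 at rest on its stop, growing counter-clockwise seen from above, end stop 1.25. At 0.90 the middle of its fork is over the lock hole. A spring always drives it back to 0: 0.14 N m at rest, 0.41 N m at 0.9 (6 N at the fork). With the pin in the lock hole inside the fork, it rests against the pin at about 0.73 to 0.9.
- fork (a point): Middle of the fork's gap, 66 mm from the wheel's axis, 13 mm above the deck; moves with the wheel; at rest 0.9 rad clockwise (from above) of the lock hole, on the wheel's left front. The fork is two straight prongs on the rim, 14 mm wide, out to 87 mm from the axis; the gap is 26 mm wide, open outwards, upwards and down to the deck, and reaches in to 48 mm from the axis.
- pin: Loose upright steel locking pin, 103 mm tall, 0.12 kg; origin at the centre of its lower end, z up. Shank 14 mm diameter, 58 mm long, chamfered tip; then a round steel head 28 mm diameter, 45 mm tall. Starts in the wooden block, head resting on it; lift 62 mm to free it. Fully home its lower end is 32 mm below the deck's top, the head's underside 6 mm above the wheel.
- pin_head (a point): Middle of the pin's head, on its axis, 80.5 mm above its lower end: where to grip it from above.
- pin_block: Plain wooden block, 80 x 80 mm, 68 mm high, fixed to the bench; its hole holds the pin at the start. Origin at the centre of its underside. It stands on the left or the right of the machine; the jar is on the other side.
- pot (a joint): Tipping angle of the pot's cradle, rad: 0 upright (start), growing as the mouth goes over to the right (the machine's -y), end stop at 2.45. The trunnions are stiff (about 0.3 N m), so it stays where it is left. Open steel pot, 132 mm across the mouth, 90 mm tall; the castings slide out between about 1.5 and 2.2 rad.
- pot_pivot (a point): Where the pot's pivot axis (the machine's x axis direction) passes through the pot, 155 mm above the bench. Turning is right-handed about the machine's +x.
- lever_grip (a point): Middle of the pot lever's round wooden hand bar: 18 mm diameter, 80 mm long, parallel to the pivot axis, 120 mm from it, 158 mm towards the robot from pot_pivot. Moves with the pot: at 0 it leans 1.0 rad left of straight up, at 2.45 1.45 rad right. Can be pinched from above, fingers closing along the machine's y, and led along its arc, turning between the pads.
- tray_in (a point): Centre of the catch tray's inner floor, 4 mm above the bench. Aluminium tray, fixed, 144 mm (machine's x) by 230 mm (machine's y) outside, 4 mm walls, 50 mm high, below and to the right of the pot. Axes as the machine's.
- casting0: Brass casting, a rounded block 36 x 26 x 18 mm with a small round boss, 0.1 kg; origin at the centre of its underside. Starts in the pot.
- casting1: Brass casting, a rounded block 36 x 26 x 18 mm with a small round boss, 0.1 kg; origin at the centre of its underside. Starts in the pot.
- casting2: Brass casting, a rounded block 36 x 26 x 18 mm with a small round boss, 0.1 kg; origin at the centre of its underside. Starts in the pot.
- jar: Closed jar, 66 mm in diameter, 100 mm tall, a bystander. Origin at the centre of its underside.
- brush: Bench brush, 170 mm long, lying on the bench to the right of the machine, a bystander.
- mug: Mug, 80 mm in diameter, 90 mm tall, left of the machine's motor, a bystander. Origin at the centre of its underside.

How it is judged:
By the outcome, as a careful person would: the job done as asked, in the order asked, and still so for the second after the job is handed in, with the robot touching nothing.
It also fails if it takes over 72 s, if anything falls off the work surface, if the arm or the gripper's body presses on something with over 40 N, if the wrist force passes 120 N, or if a joint passes its speed limit or range.

## Working session

There is one attempt and no reset: what is moved stays moved. The work goes in short steps, Python scripts to look and compute and a shell command to move; the robot and the scene stay as the last step left them, time stands still between calls to the robot, and variables do not carry over. Pictures are saved under pics/ and viewed, at most 10 in all, crops included, and the job is handed in when it is done.

```bash
mkdir -p pics
cat > h.py <<'E'
import numpy as np, cv2
from station import bot
def cam(n):
    c=bot.read_camera(n); f=240/np.tan(np.radians(c["fovy"])/2)
    v,u=np.mgrid[0:480,0:640]; d=c["depth"]
    P=np.stack([(u-c["cx"])/f*d,(v-c["cy"])/f*d,d,np.ones_like(d)],-1)@np.array(c["pose"]).T
    P=P[...,:3]; P[d==0]=np.nan
    return c,P
def save(c,n): cv2.imwrite("pics/"+n+".png",c["pixels"][...,::-1])
E
python3 - <<'E'
from h import *
o=bot.get_obs(); print({k:np.round(v,3).tolist() for k,v in o.items()})
for n in("top","side"):
    c,P=cam(n); save(c,n+"0"); np.save(n+"0.npy",P); print(n,c["fovy"],np.round(c["pose"],3).tolist())
E
```

```text
{'t': 0.0, 'q': [-1.356, 0.478, 0.022, 1.556, -0.011, 1.109, -0.083], 'joint_vel': [0.001, 0.001, 0.001, -0.0, -0.001, 0.0, 0.001], 'joint_torque': [-0.001, -59.646, 1.607, -28.119, 0.012, 0.009, -0.0], 'eef_pos': [0.214, 0.64, 0.23], 'tool_rot': [-0.0, 0.161, 0.987, -0.001], 'contact_force': [0.086, -0.279, -0.163], 'torque': [-0.02, 0.02, -0.013], 'grasp_force': 0.0, 'gripper_width': 1.0}
top 54.26427955279296 [[0.071, -0.975, 0.212, 0.347], [-0.997, -0.069, 0.017, -0.035], [-0.002, -0.212, -0.977, 1.255], [0.0, 0.0, 0.0, 1.0]]
side 48.38322134675436 [[0.851, -0.314, 0.422, -0.049], [-0.526, -0.497, 0.69, -1.053], [-0.007, -0.809, -0.588, 1.022], [0.0, 0.0, 0.0, 1.0]]
```

View pics/top0.png

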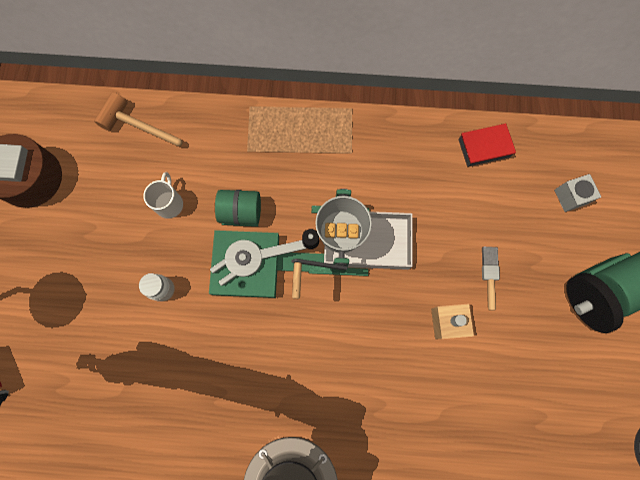

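View pics/side0.png

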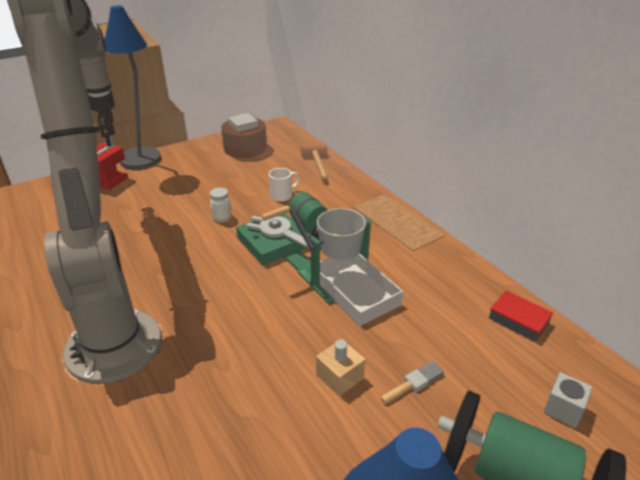

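The top view shows the pin head near (460,321), wheel hub near (243,258), lock hole near (241,285), fork prongs near (215,275) and the lever bar near (296,280). The pot is at (343,225), with all three castings in it. The jar is on the left, and the block, with the pin in it, is on the right.

Run:
```python
from h import *
P=np.load("top0.npy"); Q=np.load("side0.npy"); img=cv2.imread("pics/top0.png")
c=bot.read_camera("top"); 
def reg(P,u0,u1,v0,v1,z0,z1):
    m=np.zeros((480,640),bool); m[v0:v1,u0:u1]=1
    m&=(P[...,2]>z0)&(P[...,2]<z1); return m
def rect(p):
    r=cv2.minAreaRect((p[:,:2]*1000).astype(np.float32)); return r
g=(img[...,1].astype(int)>img[...,2]+25)
m=reg(P,200,290,225,305,.038,.052)&g; print("deck",m.sum(),rect(P[m]),P[m][:,2].mean())
m=reg(P,425,485,295,345,.062,.075); print("block",m.sum(),rect(P[m]))
for nm,PP,b in(("top",P,(440,480,305,335)),("side",Q,(325,360,335,370))):
    m=reg(PP,*b,.105,.13); p=PP[m]; print("pinhead",nm,m.sum(),cv2.minEnclosingCircle((p[:,:2]*1000).astype(np.float32)),p.mean(0))
m=reg(P,225,262,240,275,.071,.085); p=P[m]; print("hub",m.sum(),cv2.minEnclosingCircle((p[:,:2]*1000).astype(np.float32)),p.mean(0))
m=reg(P,205,275,230,295,.058,.070); p=P[m]; print("wheel",m.sum(),rect(p),p.mean(0))
# lock hole: dark px in deck
hsv=cv2.cvtColor(img,cv2.COLOR_BGR2HSV)
print(P[285,241],P[280,296]); 
print(img[278:293,234:249].sum(-1))
m=reg(P,285,305,262,300,.1,.3); p=P[m]; print("bar",m.sum(),rect(p),p[:,2].min(),p[:,2].max())
m=reg(P,310,375,190,255,.19,.25); p=P[m]; print("pot rim",m.sum(),cv2.minEnclosingCircle((p[:,:2]*1000).astype(np.float32)),p[:,2].mean())
m=reg(P,360,420,205,275,.045,.056); print("tray",rect(P[m]))
crop=cv2.resize(img[220:310,195:315],None,fx=6,fy=6); cv2.imwrite("pics/crop0.png",crop)
```

```text
deck 2509 ((543.3819580078125, 165.267333984375), (170.96255493164062, 169.7226104736328), 1.7937532663345337) 0.044141452962980485
block 892 ((430.1202392578125, -382.3652038574219), (80.00039672851562, 81.48529052734375), 8.743546485900879)
pinhead top 108 ((429.91497802734375, -381.8879089355469), 13.832018852233887) [ 0.42975925 -0.38126493  0.11177631]
pinhead side 114 ((422.81396484375, -383.0274963378906), 15.940245628356934) [ 0.4238438  -0.38587461  0.11163735]
hub 87 ((552.0912475585938, 158.10203552246094), 25.865726470947266) [0.55273307 0.1647299  0.07391592]
wheel 1246 ((549.8128662109375, 168.25210571289062), (95.07830047607422, 167.5638885498047), 45.94256591796875) [0.54832145 0.1659869  0.06405163]
[0.48877251 0.17085595 0.01257001] [0.48381543 0.01514745 0.2286392 ]
[[126 234 245 234 309 312 301 305 302 301 302 300 300 301 309]
 [224 315 318 318 304 309 293 295 290 294 304 301 300 304 301]
 [314 314 307 301 301 295 254 236 227 258 287 298 306 303 304]
 [311 304 309 300 276 249 197 144 145 179 217 281 297 303 307]
 [302 311 300 308 213 184 128  90 113 119 129 241 28
[... 289 characters left out ...]
189 173 178 190 229 290 309 303 295]
 [298 298 295 303 315 306 276 245 264 260 293 311 300 309 305]
 [306 302 295 306 308 314 313 293 311 309 308 297 305 308 305]
 [314 301 298 303 307 305 300 310 304 298 302 306 306 301 307]
 [318 307 299 304 302 310 307 304 307 309 301 309 304 303 302]
 [310 303 306 308 311 309 307 307 303 305 309 312 303 301 299]]
bar 311 ((485.1678161621094, 14.308913230895996), (81.85504913330078, 29.608871459960938), 1.7284454107284546) 0.20742165890535058 0.23294156592471715
pot rim 320 ((630.2996215820312, -82.257568359375), 65.73834228515625) 0.1937692083677242
tray ((633.9684448242188, -204.13404846191406), (145.65731811523438, 133.57861328125), 1.3607474565505981)
```

View pics/crop0.png

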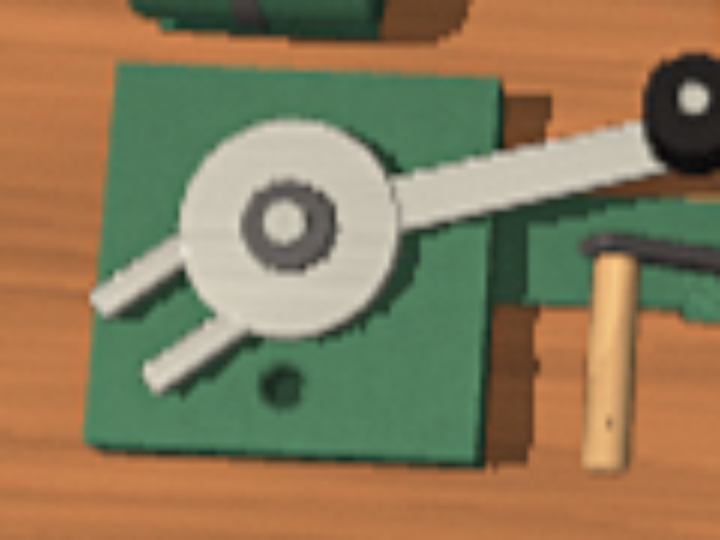

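The crop shows the hub at about (243,258), the two fork prongs running from the rim to the lower left, and the lock hole clear of the prongs at about (241.6,284). Deck, bar and tray all give a machine yaw of about 0.03 rad. I'll refine the key points and add a converter from world positions to tool rows.

```bash
cat >> h.py <<'E'
from scipy.spatial.transform import Rotation as R
def ray(c,u,v,z):
    f=240/np.tan(np.radians(c["fovy"])/2); T=np.array(c["pose"])
    d=T[:3,:3]@[(u-c["cx"])/f,(v-c["cy"])/f,1]; return T[:3,3]+d*(z-T[2,3])/d[2]
def conv(xyz,yaw=None,base=None):
    """rows (cm, rad) from present (or base) pose to world xyz; yaw=direction of closing axis"""
    o=bot.get_obs(); q=np.array(o["tool_rot"]); r=R.from_quat(np.r_[q[1:],q[0]]).as_matrix()
    p=np.array(o["eef_pos"]); s=0
    if yaw is not None:
        a=np.arctan2(r[1,1],r[0,1]); s=-((yaw-a+np.pi/2)%np.pi-np.pi/2)
    return np.round(np.r_[r.T@(np.array(xyz)-p)*100,s],2).tolist()
def st():
    o=bot.get_obs(); print({k:np.round(o[k],4).tolist() for k in("t","eef_pos","tool_rot","contact_force","gripper_width","grasp_force")})
E
cat > m.py <<'E'
from h import *
E
python3 - <<'E'
from h import *
c=bot.read_camera("top"); img=c["pixels"].astype(int)
g=img.sum(-1); w=np.clip(290-g[278:291,236:249],0,None)*(g[278:291,236:249]<290)
v,u=np.mgrid[278:291,236:249]; u0,v0=(w>30)[...].astype(float),0
m=w>30; lk=ray(c,(u[m].mean()),(v[m].mean()),.045); print("lock px",u[m].mean(),v[m].mean(),lk)
# disc: bright low-saturation pixels
hsv=cv2.cvtColor(c["pixels"],cv2.COLOR_RGB2HSV)
k=((hsv[...,1]<45)&(hsv[...,2]>130)).astype(np.uint8); k[:225]=0;k[305:]=0;k[:,:200]=0;k[:,285:]=0
k=cv2.morphologyEx(k,cv2.MORPH_CLOSE,np.ones((15,15)))
k=cv2.morphologyEx(k,cv2.MORPH_OPEN,cv2.getStructuringElement(cv2.MORPH_ELLIPSE,(21,21)))
M=cv2.moments(k,True); ax=ray(c,M["m10"]/M["m00"],M["m01"]/M["m00"],.065); print("axis",ax,M["m00"])
d=ax-lk; print("r,yaw",np.hypot(*d[:2]),np.arctan2(d[1],d[0]))
# pin head top
k=((hsv[...,1]<60)).astype(np.uint8); P=np.load("top0.npy"); k&=((P[...,2]>.1)&(P[...,2]<.13)).astype(np.uint8); k[:300]=0;k[340:]=0;k[:,:440]=0;k[:,480:]=0
M=cv2.moments(k,True); pn=ray(c,M["m10"]/M["m00"],M["m01"]/M["m00"],.113); print("pin",pn,M["m00"])
psi=np.pi/2+.03
for t in([.5,.3,.32],[.55,0,.32],[.43,-.382,.2],[.43,-.382,.074]): print(conv(t,psi))
E
```

```text
lock px 241.27118644067798 283.64406779661016 [0.48864536 0.16514042 0.045     ]
axis [0.54994489 0.17039051 0.065     ] 1203.0
r,yaw 0.0615239474722756 0.08543798623670291
pin [ 0.43019294 -0.37958362  0.113     ] 110.0
[-37.9, -23.16, -8.9, -0.35]
[-52.16, -50.03, -8.87, -0.35]
[-52.9, -90.05, 3.17, -0.35]
[-52.9, -90.03, 15.77, -0.35]
```

```bash
python3 -m jog '[[-37.9,-23.2,-8.9,-0.35],[-37.9,-23.2,-8.9,-0.35],[-37.9,-23.2,-8.9,-0.35],[-37.9,-23.2,-8.9,-0.35],[-37.9,-23.2,-8.9,-0.35],[-37.9,-23.2,-8.9,-0.35],[-37.9,-23.2,-8.9,-0.35],[-37.9,-23.2,-8.9,-0.35],[-37.9,-23.2,-8.9,-0.35],[-37.9,-23.2,-8.9,-0.35],[-37.9,-23.2,-8.9,-0.35],[-52.2,-50,-8.9,-0.35],[-52.2,-50,-8.9,-0.35],[-52.2,-50,-8.9,-0.35],[-52.2,-50,-8.9,-0.35],[-52.2,-50,-8.9,-0.35],[-52.2,-50,-8.9,-0.35],[-52.2,-50,-8.9,-0.35],[-52.2,-50,-8.9,-0.35],[-52.2,-50,-8.9,-0.35]]' -1
python3 -c "
from h import *
st(); print(conv([.43,-.381,.2],np.pi/2+.03),conv([.43,-.381,.074],np.pi/2+.03))"
```

```text
t: 1.87
eef_pos: [0.5506, -0.005, 0.3204]
tool_rot: [0.0, -0.009, 1.0, -0.001]
contact_force: [-0.5, -0.0, 0.1]
gripper_width: 1.0
grasp_force: 0.0
{'t': 1.8667, 'eef_pos': [0.5506, -0.005, 0.3204], 'tool_rot': [0.0002, -0.0095, 1.0, -0.0008], 'contact_force': [-0.4926, -0.0145, 0.084], 'gripper_width': 0.9999, 'grasp_force': 0.0}
[12.78, -37.34, 12.1, -0.01] [12.78, -37.32, 24.7, -0.01]
```

```bash
python3 -m jog '[[12.8,-37.3,4,-0.01],[12.8,-37.3,4,-0.01],[12.8,-37.3,4,-0.01],[12.8,-37.3,4,-0.01],[12.8,-37.3,4,-0.01],[12.8,-37.3,4,-0.01],[12.8,-37.3,4,-0.01],[12.8,-37.3,4,-0.01],[12.8,-37.3,4,-0.01],[12.8,-37.3,4,-0.01],[12.8,-37.3,4,-0.01],[12.8,-37.3,10,-0.01],[12.8,-37.3,10,-0.01],[12.8,-37.3,14,-0.01],[12.8,-37.3,14,-0.01],[12.8,-37.3,14,-0.01]]'
python3 -c "
from h import *
st(); print(conv([.43,-.381,.074],np.pi/2+.03))
c,P=cam('top'); save(c,'top1')"
```

```text
t: 3.2
eef_pos: [0.4327, -0.3735, 0.179]
tool_rot: [-0.002, -0.02, 1.0, 0.002]
contact_force: [-0.3, -0.7, 0.3]
gripper_width: 1.0
grasp_force: 0.0
{'t': 3.2, 'eef_pos': [0.4327, -0.3735, 0.179], 'tool_rot': [-0.0018, -0.0196, 0.9998, 0.0016], 'contact_force': [-0.3389, -0.7463, 0.3312], 'gripper_width': 0.9998, 'grasp_force': 0.0}
[0.26, -0.77, 10.5, 0.01]
```

```bash
python3 -m jog '[[0,0,0,0],[0,0,0,0],[0,0,0,0]]'
python3 -c "
from h import *
st(); print(conv([.43,-.381,.074],np.pi/2+.03))"
```

```text
t: 3.5
eef_pos: [0.4337, -0.3765, 0.1821]
tool_rot: [0.001, -0.019, 1.0, -0.001]
contact_force: [-0.9, -0.2, -1.0]
gripper_width: 1.004
grasp_force: 0.0
{'t': 3.5, 'eef_pos': [0.4337, -0.3765, 0.1821], 'tool_rot': [0.0014, -0.0187, 0.9998, -0.0007], 'contact_force': [-0.8764, -0.2249, -1.0278], 'gripper_width': 1.0039, 'grasp_force': 0.0}
[0.42, -0.42, 10.81, 0.01]
```

```bash
python3 -m jog '[[0.4,-0.4,2,0],[0.4,-0.4,4,0],[0.4,-0.4,6,0],[0.4,-0.4,8,0],[0.4,-0.4,9,0],[0.4,-0.4,9,0],[0.4,-0.4,9,0]]'
python3 -c "
from h import *
st(); print(conv([.43,-.381,.074],np.pi/2+.03))"
```

```text
t: 4.08
eef_pos: [0.4291, -0.3804, 0.0909]
tool_rot: [0.0, -0.019, 1.0, -0.0]
contact_force: [0.2, 0.3, 0.3]
gripper_width: 1.001
grasp_force: 0.0
{'t': 4.0833, 'eef_pos': [0.4291, -0.3804, 0.0909], 'tool_rot': [0.0001, -0.0185, 0.9998, -0.0001], 'contact_force': [0.1985, 0.2998, 0.3223], 'gripper_width': 1.0006, 'grasp_force': 0.0}
[-0.09, -0.06, 1.69, 0.01]
```

```bash
python3 -m jog '[[0,0,1.6,0],[0,0,1.6,0],[0,0,1.6,0]]'; python3 -m jog '[[0,0,0,0],[0,0,0,0],[0,0,0,0],[0,0,0,0],[0,0,0,0],[0,0,0,0],[0,0,0,0],[0,0,0,0],[0,0,0,0],[0,0,0,0]]' 1 90
```

```text
t: 4.33
eef_pos: [0.4291, -0.3803, 0.0752]
tool_rot: [0.0, -0.019, 1.0, -0.0]
contact_force: [0.5, -0.1, 0.0]
gripper_width: 1.0
grasp_force: 0.0
t: 5.17
eef_pos: [0.4292, -0.3804, 0.075]
tool_rot: [0.0, -0.019, 1.0, -0.0]
contact_force: [-0.4, 1.2, 6.1]
gripper_width: 0.309
grasp_force: 88.1
```

```bash
python3 -m jog '[[0,0,-2,0],[0,0,-4,0],[0,0,-7,0],[0,0,-11,0],[0,0,-15,0],[0,0,-19,0],[0,0,-23,0],[0,0,-27,0],[0,0,-27,0],[0,0,-27,0]]'
python3 -c "
from h import *
st()
for p in ([.52,-.1,.345],[.512,.2175,.345]):print(conv(p,np.pi/2+.03))"
```

```text
t: 6.0
eef_pos: [0.4295, -0.3809, 0.3465]
tool_rot: [0.002, -0.019, 1.0, -0.001]
contact_force: [0.3, -0.2, -1.8]
gripper_width: 0.309
grasp_force: 90.2
{'t': 6.0, 'eef_pos': [0.4295, -0.3809, 0.3465], 'tool_rot': [0.0021, -0.0185, 0.9998, -0.0011], 'contact_force': [0.313, -0.2209, -1.7585], 'gripper_width': 0.3089, 'grasp_force': 90.1915}
[-10.08, 27.74, 0.13, 0.01]
[-10.46, 59.49, 0.06, 0.01]
```

```bash
python3 -m jog '[[-10,27.7,0,0.01],[-10,27.7,0,0.01],[-10,27.7,0,0.01],[-10,27.7,0,0.01],[-10,27.7,0,0.01],[-10,27.7,0,0.01],[-10,27.7,0,0.01],[-10.4,59.5,0,0.01],[-10.4,59.5,0,0.01],[-10.4,59.5,0,0.01],[-10.4,59.5,0,0.01],[-10.4,59.5,0,0.01],[-10.4,59.5,0,0.01],[-10.4,59.5,0,0.01],[-10.4,59.5,0,0.01],[-10.4,59.5,0,0.01],[-10.4,59.5,0,0.01],[-10.4,59.5,0,0.01],[-10.4,59.5,0,0.01]]'
python3 -c "
from h import *
st()
for p in ([.512,.2175,.15],[.512,.2175,.115]):print(conv(p,np.pi/2+.03))"
```

```text
t: 7.58
eef_pos: [0.5107, 0.2163, 0.3433]
tool_rot: [-0.001, -0.012, 1.0, -0.001]
contact_force: [0.2, 0.1, -0.9]
gripper_width: 0.305
grasp_force: 90.2
{'t': 7.5833, 'eef_pos': [0.5107, 0.2163, 0.3433], 'tool_rot': [-0.0007, -0.0123, 0.9999, -0.0007], 'contact_force': [0.2371, 0.1322, -0.8697], 'gripper_width': 0.3045, 'grasp_force': 90.2136}
[-0.16, 0.14, 19.33, -0.01]
[-0.17, 0.15, 22.83, -0.01]
```

Lower to just above the prongs (pin tip about 20 mm above them), then look.

```bash
python3 -m jog '[[-0.2,0.1,4,0],[-0.2,0.1,8,0],[-0.2,0.1,12,0],[-0.2,0.1,16,0],[-0.2,0.1,19,0],[-0.2,0.1,19,0],[-0.2,0.1,19,0],[-0.2,0.1,19,0]]'
python3 - <<'E'
from h import *
st()
a=[]
for n,(u,v,w,h) in(("side",(210,170,100,100)),("top",(190,220,100,100))):
    c,P=cam(n); a.append(cv2.resize(c["pixels"][v:v+h,u:u+w,::-1],(400,400),interpolation=2))
cv2.imwrite("pics/fork.png",np.hstack(a))
E
```

```text
t: 8.25
eef_pos: [0.5142, 0.2191, 0.1562]
tool_rot: [0.001, -0.013, 1.0, 0.001]
contact_force: [0.6, -0.8, -0.1]
gripper_width: 0.308
grasp_force: 90.2
{'t': 8.25, 'eef_pos': [0.5142, 0.2191, 0.1562], 'tool_rot': [0.0012, -0.0128, 0.9999, 0.0005], 'contact_force': [0.5726, -0.8109, -0.0766], 'gripper_width': 0.3079, 'grasp_force': 90.2094}
```

View pics/fork.png

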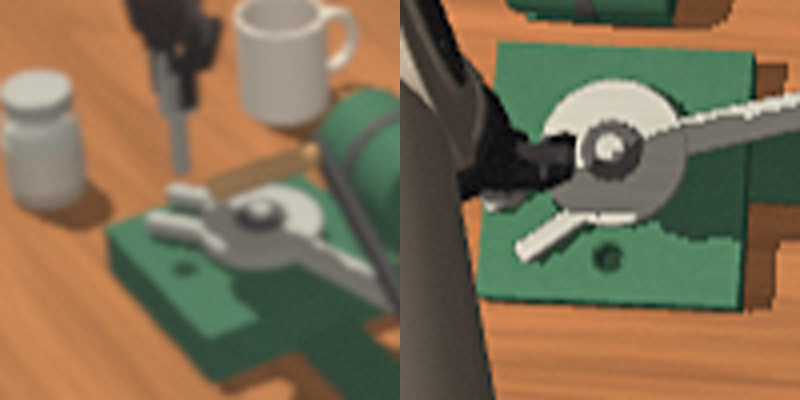

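The side crop shows the pin tip hanging above the two prongs. I'll check numerically, using the initial cloud for the prongs and the side cloud for the shank.

Run:
```python
from h import *
for f in("top0","side0"):
    P=np.load(f+".npy"); A=np.array([.5546,.1671])
    d=P[...,:2]-A; r=np.hypot(*np.moveaxis(d,-1,0)); an=np.degrees(np.arctan2(d[...,1],d[...,0]))
    m=(P[...,2]>.059)&(P[...,2]<.069)&(r<.09)&(r>.058)&(an>80)
    # along/perp to nominal fork dir
    t=np.pi+.03-.9; e=np.array([np.cos(t),np.sin(t)]); n=np.array([-e[1],e[0]])
    p=d[m]@n*1000; q=d[m]@e*1000
    print(f,m.sum(),[(np.round(p[s].min(),1),np.round(p[s].max(),1),np.round(p[s].mean(),1),np.round(np.polyfit(q[s],p[s],1)[0],3),np.round(q[s].max(),1)) for s in(p<0,p>0)])
    m=(P[...,2]>.059)&(P[...,2]<.068)&(r<.06)&(np.abs(d@n)<.048); 
c,Q=cam("side")
b=(Q[...,0]>.48)&(Q[...,0]<.55)&(Q[...,1]>.19)&(Q[...,1]<.25)
for lo,hi in((.085,.1),(.1,.115),(.115,.13),(.13,.145)):
    p=Q[b&(Q[...,2]>lo)&(Q[...,2]<hi)]; 
    v=np.array(c["pose"])[:2,2]; v=v/np.hypot(*v)
    s=p[:,:2]@np.array([-v[1],v[0]]); f=p[:,:2]@v
    print(len(p),p[:,2].min() if len(p) else 0,"centre",(np.array([-v[1],v[0]])*(s.max()+s.min())/2+v*(np.percentile(f,10)+.007)) if len(p) else 0, s.max()-s.min())
```

```text
top0 133 [(np.float64(-25.2), np.float64(-10.7), np.float64(-17.9), np.float64(0.031), np.float64(86.1)), (np.float64(14.8), np.float64(29.1), np.float64(22.6), np.float64(-0.037), np.float64(85.9))]
side0 72 [(np.float64(-24.5), np.float64(-5.7), np.float64(-12.0), np.float64(0.007), np.float64(88.4)), (np.float64(19.5), np.float64(37.0), np.float64(28.7), np.float64(-0.059), np.float64(87.3))]
5 0.09166730484662311 centre [0.50809968 0.21657814] 0.00912252523040763
18 0.10034136105272462 centre [0.51026436 0.21636599] 0.009768666188954445
19 0.11503228120962261 centre [0.50924331 0.21687245] 0.012995429457776153
19 0.13067893447342305 centre [0.51113876 0.21815971] 0.01227122589799129
```

```bash
python3 -m jog '[[0.3,-0.2,0,0],[0.3,-0.2,1.5,0],[0.3,-0.2,3,0],[0.3,-0.2,4.2,0],[0.3,-0.2,4.2,0],[0.3,-0.2,4.2,0]]'
python3 - <<'E'
from h import *
st()
A=np.array([.5546,.1671])
for a in np.arange(.2,1.06,.1):
    t=np.pi+.03-.9+a; print(round(a,1),conv([A[0]+.066*np.cos(t),A[1]+.066*np.sin(t),.114],np.pi/2+.03))
E
```

```text
t: 8.9
eef_pos: [0.5095, 0.2172, 0.1123]
tool_rot: [-0.0, -0.014, 1.0, -0.0]
contact_force: [-0.2, -0.1, -0.6]
gripper_width: 0.305
grasp_force: 90.2
{'t': 8.9, 'eef_pos': [0.5095, 0.2172, 0.1123], 'tool_rot': [-0.0004, -0.0136, 0.9999, -0.0002], 'contact_force': [-0.2471, -0.0613, -0.5576], 'gripper_width': 0.3051, 'grasp_force': 90.2091}
0.2 [0.68, -0.89, -0.17, -0.0]
0.3 [1.08, -1.42, -0.17, -0.0]
0.4 [1.43, -1.98, -0.17, -0.0]
0.5 [1.71, -2.58, -0.17, -0.0]
0.6 [1.94, -3.2, -0.17, -0.0]
0.7 [2.1, -3.84, -0.17, -0.0]
0.8 [2.19, -4.49, -0.17, -0.0]
0.9 [2.22, -5.15, -0.17, -0.0]
1.0 [2.19, -5.81, -0.17, -0.0]
```

```bash
python3 -m jog '[[0.35,-0.45,-0.1,0],[0.68,-0.9,-0.1,0],[1.08,-1.42,-0.1,0],[1.43,-1.98,-0.1,0],[1.71,-2.58,-0.1,0],[1.94,-3.2,-0.1,0],[2.1,-3.84,-0.1,0],[2.19,-4.49,-0.1,0],[2.22,-5.15,-0.1,0],[2.22,-5.15,-0.1,0],[2.22,-5.15,-0.1,0],[2.22,-5.15,-0.1,0]]'
python3 - <<'E'
from h import *
st(); print(conv([.4886,.1651,.1135]))
a=[]
for n,(u,v,w,h) in(("side",(210,170,100,100)),("top",(190,220,100,100))):
    c,P=cam(n); a.append(cv2.resize(c["pixels"][v:v+h,u:u+w,::-1],(400,400),interpolation=2)); np.save(n+"2.npy",P)
cv2.imwrite("pics/fork2.png",np.hstack(a))
E
```

```text
t: 9.9
eef_pos: [0.4906, 0.1667, 0.1145]
tool_rot: [0.002, -0.014, 1.0, 0.002]
contact_force: [4.5, 5.5, -0.7]
gripper_width: 0.307
grasp_force: 90.2
{'t': 9.9, 'eef_pos': [0.4906, 0.1667, 0.1145], 'tool_rot': [0.0022, -0.0137, 0.9999, 0.0016], 'contact_force': [4.5456, 5.4888, -0.7193], 'gripper_width': 0.3071, 'grasp_force': 90.2343}
[0.21, -0.15, 0.1, 0.0]
```

View pics/fork2.png

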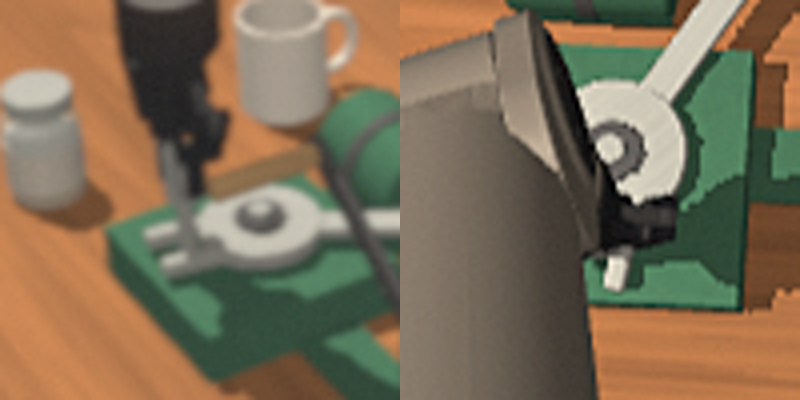

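The pin sits between the prongs and the wheel has turned, with the roller arm swung clear. I'll shift onto the hole and probe downward gently.

```bash
python3 -m jog '[[0.2,-0.2,0,0],[0.2,-0.2,0,0],[0.2,-0.2,0.3,0],[0.2,-0.2,0.6,0],[0.2,-0.2,0.6,0]]'; python3 -c "
from h import *
print(conv([.4886,.1651,.1135]))"
```

```text
t: 10.42
eef_pos: [0.4872, 0.1645, 0.1077]
tool_rot: [0.001, -0.014, 1.0, 0.001]
contact_force: [2.4, 5.1, -2.7]
gripper_width: 0.309
grasp_force: 90.2
[-0.14, 0.05, -0.58, 0.0]
```

```bash
python3 -m jog '[[-0.1,0,0.2,0],[-0.1,0,0.4,0],[-0.1,0,0.6,0],[-0.1,0,0.6,0]]'
```

```text
t: 10.75
eef_pos: [0.4879, 0.1645, 0.1017]
tool_rot: [0.0, -0.014, 1.0, 0.001]
contact_force: [1.2, 5.7, -1.8]
gripper_width: 0.303
grasp_force: 90.3
```

```bash
python3 -m jog '[[0,0,0.4,0],[0,0,0.8,0],[0,0,1.2,0],[0,0,1.6,0],[0,0,1.6,0]]'
```

```text
t: 11.17
eef_pos: [0.4878, 0.1644, 0.0853]
tool_rot: [0.0, -0.014, 1.0, 0.001]
contact_force: [1.6, 5.4, -3.8]
gripper_width: 0.304
grasp_force: 90.5
```

```bash
python3 -m jog '[[0,0,0.3,0],[0,0,0.5,0],[0,0,0.65,0],[0,0,0.75,0],[0,0,0.75,0]]'
```

```text
t: 11.58
eef_pos: [0.4879, 0.1645, 0.0783]
tool_rot: [0.0, -0.014, 1.0, 0.001]
contact_force: [1.6, 6.9, -0.2]
gripper_width: 0.308
grasp_force: 90.6
```

```bash
python3 -m jog '[[0,0,0.1,0],[0,0,0.2,0],[0,0,0.2,0]]'
```

```text
t: 11.83
eef_pos: [0.4884, 0.1646, 0.0778]
tool_rot: [0.001, -0.014, 1.0, 0.001]
contact_force: [-2.6, 4.3, 15.7]
gripper_width: 0.307
grasp_force: 92.6
```

The force has risen to 16 N, so the pin is on the bottom of the hole. I'll release it, rise and look.

```bash
python3 -m jog '[[0,0,0,0],[0,0,0,0],[0,0,0,0],[0,0,0,0],[0,0,0,0],[0,0,0,0],[0,0,-1,0],[0,0,-3,0],[0,0,-6,0],[0,0,-10,0],[0,0,-14,0],[0,0,-18,0],[0,0,-22,0],[0,0,-26,0],[0,0,-26,0],[0,0,-26,0]]' -1
python3 - <<'E'
from h import *
st()
for p in ([.475,.016,.34],[.475,.016,.27],[.475,.016,.203]):print(conv(p,np.pi/2+.03))
a=[]
for n,(u,v,w,h) in(("side",(210,170,100,100)),("top",(190,220,100,100))):
    c,P=cam(n); a.append(cv2.resize(c["pixels"][v:v+h,u:u+w,::-1],(400,400),interpolation=2))
cv2.imwrite("pics/pin3.png",np.hstack(a))
m=(P[...,2]>.085)&(P[...,2]<.13)&(np.abs(P[...,0]-.488)<.03)&(np.abs(P[...,1]-.165)<.03); print(m.sum(),np.median(P[m],axis=0) if m.any() else 0)
P=np.load("top0.npy");m=(P[...,2]>.2)&(P[...,2]<.25)&(abs(P[...,1]-.014)<.02)&(P[...,0]>.44)&(P[...,0]<.51); p=P[m];print("bar",p.min(0),p.max(0),p.mean(0), np.polyfit(p[:,0],p[:,1],1), np.percentile(p[:,2],[50,90]))
E
```

```text
t: 13.17
eef_pos: [0.4891, 0.1635, 0.3391]
tool_rot: [0.003, -0.013, 1.0, 0.001]
contact_force: [-0.2, 1.0, -0.8]
gripper_width: 1.001
grasp_force: 0.0
{'t': 13.1667, 'eef_pos': [0.4891, 0.1635, 0.3391], 'tool_rot': [0.0027, -0.0135, 0.9999, 0.0014], 'contact_force': [-0.1765, 1.0289, -0.7937], 'gripper_width': 1.0014, 'grasp_force': 0.0}
[1.8, -14.71, -0.14, -0.0]
[1.84, -14.73, 6.86, -0.0]
[1.88, -14.74, 13.56, -0.0]
129 [0.48768233 0.16642595 0.11412719]
bar [0.44402229 0.00535779 0.21658482] [0.50963477 0.02412426 0.23169385] [0.4764658  0.01437508 0.22578869] [0.02796314 0.0010516 ] [0.22609679 0.22904413]
```

View pics/pin3.png

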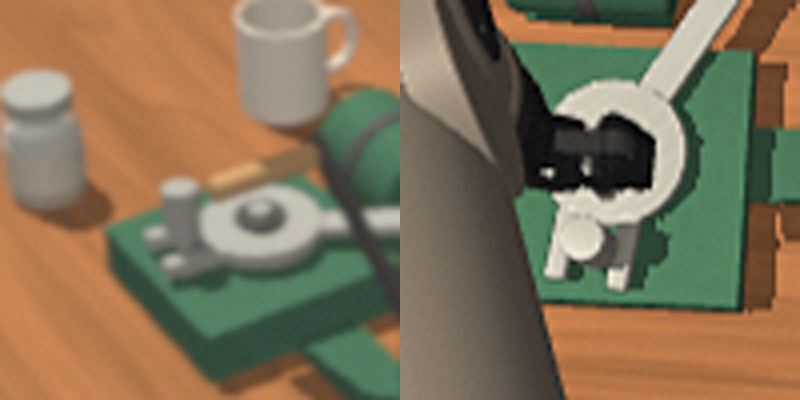

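The pin stands home in the fork, head top at 0.114 m, and the wheel is held back. Next is the lever bar.

```bash
python3 -m jog '[[1.8,-14.8,0,0],[1.8,-14.8,0,0],[1.8,-14.8,0,0],[1.8,-14.8,0,0],[1.8,-14.8,0,0],[1.8,-14.8,3,0],[1.8,-14.8,6,0],[1.8,-14.8,6,0],[1.8,-14.8,6,0]]'
python3 -c "
from h import *
print(conv([.475,.0145,.2],np.pi/2+.03))"
```

```text
t: 14.02
eef_pos: [0.4723, 0.0149, 0.274]
tool_rot: [-0.003, -0.014, 1.0, -0.001]
contact_force: [0.1, -0.6, 0.7]
gripper_width: 1.001
grasp_force: 0.0
[-0.31, -0.04, 7.4, -0.0]
```

```bash
python3 -m jog '[[-0.2,0,2,0],[-0.2,0,4,0],[-0.2,0,6,0],[-0.2,0,7.4,0],[-0.2,0,7.4,0],[-0.2,0,7.4,0]]'
python3 -m jog '[[0,0,0,0],[0,0,0,0],[0,0,0,0],[0,0,0,0],[0,0,0,0],[0,0,0,0],[0,0,0,0],[0,0,0,0],[0,0,0,0],[0,0,0,0],[0,0,0,0]]' 1 30
python3 - <<'E'
from h import *
st(); o=bot.get_obs(); p=np.array(o["eef_pos"])
for a in np.r_[np.arange(0.1,2.41,.1)]:
    l=1-a; dy=.12*(np.sin(l)-np.sin(1)); dz=.12*(np.cos(l)-np.cos(1))
    print(round(a,1),conv(p+[-np.sin(.03)*dy,np.cos(.03)*dy,dz])[:3])
E
```

```text
t: 14.52
eef_pos: [0.4765, 0.0152, 0.2026]
tool_rot: [0.0, -0.014, 1.0, -0.0]
contact_force: [0.6, -0.2, -0.1]
gripper_width: 1.003
grasp_force: 0.0
t: 15.43
eef_pos: [0.4762, 0.0144, 0.2022]
tool_rot: [0.0, -0.013, 1.0, -0.0]
contact_force: [-1.3, -2.7, 6.4]
gripper_width: 0.197
grasp_force: 29.3
{'t': 15.4333, 'eef_pos': [0.4762, 0.0144, 0.2022], 'tool_rot': [0.0002, -0.0134, 0.9999, -0.0001], 'contact_force': [-1.253, -2.6982, 6.4223], 'gripper_width': 0.1971, 'grasp_force': 29.3387}
0.1 [-0.0, -0.7, -0.98]
0.2 [-0.01, -1.49, -1.88]
0.3 [-0.01, -2.37, -2.69]
0.4 [-0.01, -3.32, -3.42]
0.5 [-0.02, -4.35, -4.05]
0.6 [-0.02, -5.43, -4.57]
0.7 [-0.02, -6.55, -4.98]
0.8 [-0.03, -7.71, -5.28]
0.9 [-0.03, -8.9, -5.45]
1.0 [-0.03, -10.1, -5.51]
1.1 [-0.04, -11.3, -5.45]
1.2 [-0.04, -12.48, -5.27]
1.3 [-0.05, -13.65, -4.98]
1.4 [-0.05, -14.77, -4.57]
1.5 [-0.05, -15.85, -4.04]
1.6 [-0.05, -16.87, -3.42]
1.7 [-0.06, -17.83, -2.69]
1.8 [-0.06, -18.71, -1.87]
1.9 [-0.06, -19.5, -0.97]
2.0 [-0.06, -20.2, 0.01]
2.1 [-0.07, -20.79, 1.05]
2.2 [-0.07, -21.28, 2.14]
2.3 [-0.07, -21.66, 3.28]
2.4 [-0.07, -21.92, 4.45]
```

```bash
python3 -m jog '[[0,-0.35,-0.5,0],[0,-0.7,-1,0],[0,-1.1,-1.45,0],[0,-1.5,-1.9,0],[0,-1.9,-2.3,0],[0,-2.4,-2.7,0],[0,-2.85,-3.05,0],[0,-3.3,-3.4,0],[0,-3.8,-3.75,0],[0,-4.35,-4.05,0],[0,-4.9,-4.3,0],[0,-5.4,-4.55,0],[0,-6,-4.8,0],[0,-6.55,-5,0],[0,-7.1,-5.15,0],[0,-7.7,-5.3,0],[0,-8.3,-5.4,0],[0,-8.9,-5.45,0],[0,-9.5,-5.5,0],[0,-10.1,-5.5,0]]' 1 50
python3 - <<'E'
from h import *
st(); c,P=cam("side"); print(conv([.4762-.03*-.101,.0144-.101,.2022+.0551]))
def f(a): l=1-a; return np.array([np.sin(l),-np.cos(l)])*12
for a in np.arange(1.1,2.42,.1): print(round(a,1),np.round(f(a)-f(1.),2))
E
```

```text
t: 17.1
eef_pos: [0.4794, -0.0838, 0.2593]
tool_rot: [0.001, -0.014, 1.0, 0.002]
contact_force: [2.4, 5.6, -2.9]
gripper_width: 0.188
grasp_force: 51.4
{'t': 17.1, 'eef_pos': [0.4794, -0.0838, 0.2593], 'tool_rot': [0.001, -0.0144, 0.9999, 0.0022], 'contact_force': [2.389, 5.5855, -2.9348], 'gripper_width': 0.1876, 'grasp_force': 51.4483}
[0.02, -0.1, 0.18, 0.0]
1.1 [-1.2   0.06]
1.2 [-2.38  0.24]
1.3 [-3.55  0.54]
1.4 [-4.67  0.95]
1.5 [-5.75  1.47]
1.6 [-6.78  2.1 ]
1.7 [-7.73  2.82]
1.8 [-8.61  3.64]
1.9 [-9.4   4.54]
2.0 [-10.1    5.52]
2.1 [-10.69   6.56]
2.2 [-11.18   7.65]
2.3 [-11.56   8.79]
2.4 [-11.83   9.96]
```

Tracking well. I'll continue to about 1.7 rad.

```bash
python3 -m jog '[[0,-0.6,0,0],[0,-1.2,0.05,0],[0,-1.8,0.15,0],[0,-2.4,0.25,0],[0,-3,0.4,0],[0,-3.55,0.55,0],[0,-4.1,0.75,0],[0,-4.65,0.95,0],[0,-5.2,1.2,0],[0,-5.75,1.45,0],[0,-6.25,1.8,0],[0,-6.8,2.1,0],[0,-7.25,2.45,0],[0,-7.75,2.8,0],[0,-8.2,3.2,0],[0,-8.6,3.65,0],[0,-9,4.1,0],[0,-9.4,4.55,0]]'
python3 - <<'E'
from h import *
def f(a): l=1-a; return np.array([np.sin(l),-np.cos(l)])*12
for a in np.arange(2.0,2.42,.1): print(round(a,1),np.round(f(a)-f(1.9),2))
E
```

```text
t: 18.65
eef_pos: [0.4821, -0.1792, 0.2121]
tool_rot: [0.001, -0.014, 1.0, 0.001]
contact_force: [2.4, 8.6, -0.8]
gripper_width: 0.191
grasp_force: 56.9
2.0 [-0.7   0.98]
2.1 [-1.29  2.02]
2.2 [-1.78  3.11]
2.3 [-2.16  4.25]
2.4 [-2.43  5.42]
```

```bash
python3 -m jog '[[0,-0.35,0.5,0],[0,-0.7,1,0],[0,-1,1.5,0],[0,-1.3,2,0],[0,-1.55,2.55,0],[0,-1.8,3.1,0],[0,-2,3.7,0],[0,-2.15,4.2,0],[0,-2.3,4.8,0],[0,-2.4,5.2,0],[0,-2.4,5.2,0],[0,-2.4,5.2,0],[0,-2.4,5.2,0],[0,-2.4,5.2,0]]'
python3 - <<'E'
from h import *
st(); a=[]
for n,(u,v,w,h) in(("side",(230,170,200,150)),("top",(280,180,160,120))):
    c,P=cam(n); a.append(cv2.resize(c["pixels"][v:v+h,u:u+w,::-1],(400,300),interpolation=2))
cv2.imwrite("pics/tip.png",np.hstack(a))
E
```

```text
t: 19.82
eef_pos: [0.4828, -0.2034, 0.1593]
tool_rot: [0.0, -0.014, 1.0, 0.0]
contact_force: [4.1, 2.6, -3.8]
gripper_width: 0.191
grasp_force: 62.8
{'t': 19.8167, 'eef_pos': [0.4828, -0.2034, 0.1593], 'tool_rot': [0.0005, -0.0142, 0.9999, 0.0003], 'contact_force': [4.144, 2.6154, -3.8212], 'gripper_width': 0.1906, 'grasp_force': 62.7598}
```

View pics/tip.png

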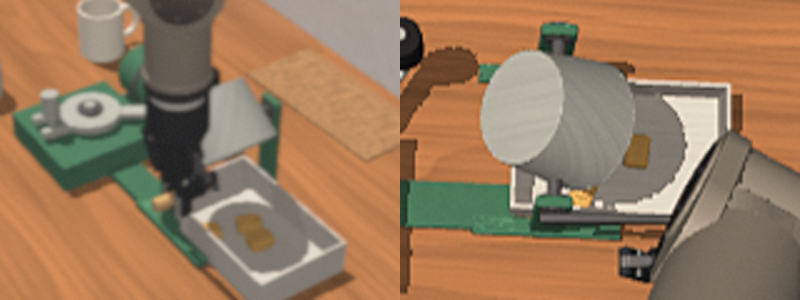

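The pot is tipped and I can see castings in the tray: two near its middle and one near the pot side. I'll release the bar, retreat clear and check everything.

```bash
python3 -m jog '[[0,0,0,0],[0,0,0,0],[0,0,0,0],[0,0,0,0],[0,0,0,0],[0,0,0,0],[0,0,-3,0],[0,0,-6,0],[0,0,-10,0],[0,0,-14,0],[0,0,-16,0],[3,-10,-16,0],[3,-20,-16,0],[3,-20,-16,0],[3,-20,-16,0],[3,-20,-16,0],[3,-20,-16,0],[3,-20,-16,0],[3,-20,-16,0]]' -1
python3 - <<'E'
from h import *
st()
c,P=cam("top"); cv2.imwrite("pics/end.png",np.vstack([cv2.resize(c["pixels"][150:350,130:520,::-1],(780,400),interpolation=2)]))
hsv=cv2.cvtColor(c["pixels"],cv2.COLOR_RGB2HSV)
m=(P[...,2]>.1)&(P[...,2]<.13)&(np.abs(P[...,0]-.488)<.03)&(np.abs(P[...,1]-.165)<.03); print("pin",np.median(P[m],axis=0))
E
```

```text
t: 21.5
eef_pos: [0.4574, -0.4044, 0.3189]
tool_rot: [-0.0, -0.014, 1.0, 0.0]
contact_force: [-0.4, 0.7, 0.4]
gripper_width: 1.001
grasp_force: 0.0
{'t': 21.5, 'eef_pos': [0.4574, -0.4044, 0.3189], 'tool_rot': [-0.0003, -0.0136, 0.9999, 0.0004], 'contact_force': [-0.3648, 0.6782, 0.3614], 'gripper_width': 1.0008, 'grasp_force': 0.0}
pin [0.48849878 0.16802613 0.11476447]
```

View pics/end.png

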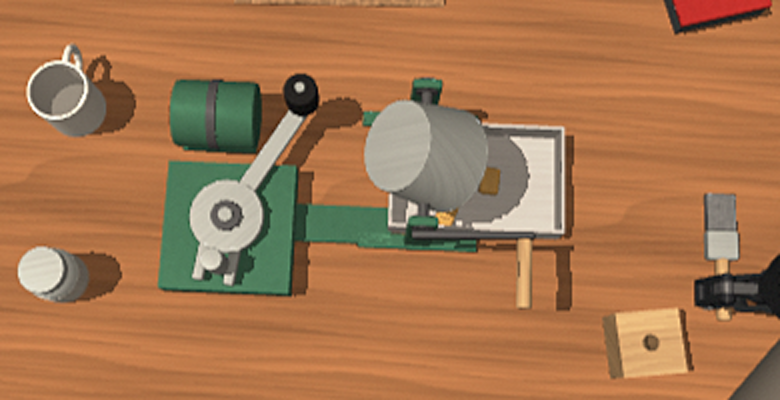

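From the top, the wheel is pinned, the bystanders are unmoved, and two castings show beside the pot. I'll check the third in the side view.

Run:
```python
from h import *
c,P=cam("side"); cv2.imwrite("pics/end2.png",cv2.resize(c["pixels"][180:330,220:420,::-1],(800,600),interpolation=2))
hsv=cv2.cvtColor(c["pixels"],cv2.COLOR_RGB2HSV)
```

```text
(no output)
```

View pics/end2.png

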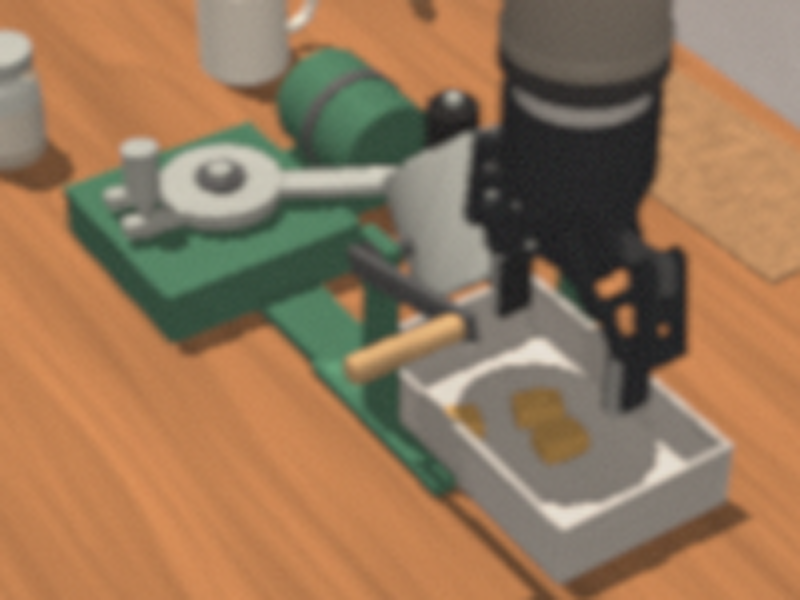

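All three castings lie in the tray, the pin is home in the fork, and the gripper touches nothing.

```bash
python3 -c "
from station import bot
print(bot.hand_in())"
```

```text
the job is handed in; nothing more can be done
None
```

The job is handed in at about 21.5 s robot time: the pin alone holds the wheel back, the pot was tipped after that, all three castings are in the tray, and the jar, brush and mug look unmoved in the final pictures.

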